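Overhang a sheet blank for filing

ROBOT

A 6-joint arm with a two-finger parallel gripper is mounted at the origin on the work surface. World frame = base frame: x ahead of the robot, y to its left, z up, the work surface at z = 0. Lengths are in mm, angles in rad, forces in N, time in s.
With the tool pointing down it reaches from about 200 to 875 mm from the base axis. Payload 3.4 kg.
Tool frame: the origin (TCP) lies midway between the tips of the shut fingers; the grasp point (between the pads) lies hold_point_z behind it (hold_point_z is the distance from the TCP to the grasp point, in mm); y points along the fingers, z is the direction in which the jaws open and shut, and the axes are right-handed (so a half turn about y gives the same grasp; the last joint's range is limited). The gripper opens to 94 mm and grips with 3 to 60 N. Pads are 16 mm wide; open, the fingers measure 119 mm over their backs; the gripper's body (75 mm by 177 mm) begins 78 mm behind the grasp point.
Start: joints at [-1.334, 0.276, 1.505, -0, 1.361, -0.121], TCP at [201.375, -538.622, 205.493] pointing down, gripper open.
Joint ranges: [-2.89, 2.89], [-0.75, 2.08], [0.22, 2.7], [-1.18, 4.32], [0.11, 2.71], [-2.7, 2.7]. Speed limits (rad/s): [2.57, 2.57, 3.14, 3.14, 3.14, 3.14].

INTERFACE

Orientations are given as a 3x3 rotation matrix whose columns are the frame's x, y, z axes.
In Python, from rig import get_state, camera, camera_info, close_job, regions_of, hold_point_z gives the robot as it stands.
- The arm moves only by the tool step_arm, never from a script. Its argument "targets" is a list that holds one entry, the list of rows, each a list of 4 numbers: the shift along the tool's x, y, z in cm, then the turn about the tool's y in rad. A call has 1 to 12 rows; each row shifts and turns the commanded pose from where the row before left it, along the tool's axes as they then stand; what a row does not reach is not made up. A row lasts 1/10 s, in which the tool goes at most 50 mm and 8.59 degrees, less where a joint would pass 70% of its speed; a pose out of reach is approached as far as the arm can. A call is refused whole if a number of a shift passes 5 or a number of a turn 0.15, either way. A call with a gripper value outside its range is refused whole. "jaw" is the finger opening in cm, from 0 to 9.4, set as the call begins (left out, the last holds). The fingers move at their own pace and stop on an object; the grip force is fixed at half the most. Time passes only in rows, so rows that do not move let the fingers close. It gives the time, the measured TCP pose, the force and the opening at its end, in the units of the state.
- get_state(): the state, without advancing time (a new reading comes with each control period).
- camera(name): name is "scene" or "top" or "wrist"; returns the picture (420x560x3 uint8, blue, green, red); there is no depth.
- camera_info(name): a dict with "mtx" (3x3 intrinsics, pixels), "rvec" (rotation vector, rad) and "tvec" (3), from world to camera coordinates, as OpenCV has them; the wrist camera has in their place "hand_eye" (4x4, takes a point from camera to tool coordinates, whose origin is the TCP and whose axes are the tool frame's). Camera axes: x right, y down, z forward; pixel columns grow to the right and rows downward; lengths in mm; the calibration is good to about 2 mm. The wrist camera is an equidistant fisheye: a pixel r from the principal point sees the ray r / f radians off the axis. A picture is of the moment at which its call begins: read the wrist's pose just before it. camera_info takes no time and is no camera call.
- close_job(): hands the job in, once; it reports no verdict.
Trained networks look in the newest picture that a camera, given by its name, has taken for a name from the list of things; names that differ only in an ending like _2 or _b are one class to them, and where a whole thing is asked for, a point or a joint stands for the part that bears it (a point fixed in the world has none). Each returns a list of dicts, best first, with "p" (0 to 1); they miss things now and then, are a little off and sometimes report something else, mostly with a low value. They report only what shows in the picture. A call takes as long as a camera call. They do not tell look-alikes from the thing itself.
- regions_of(camera, thing): "region" (420x560 bool, what is visible of it) and "pixel" ([column, row] in pixels, amid what is visible of it).
The state is a dict: "time": time; "joint_positions": joint angles; "joint_vel": joint speeds; "tau": joint torques, N m; "tool_pos": TCP position; "ee_rot": TCP orientation; "contact_force": force on the tool from outside, world axes, zero at the start; "moment": the same for the moment, N m; "width": opening from 0.0 (shut) to 1.0 (fully open).
Only numpy, scipy, OpenCV 4.12 (cv2) and the standard library are available. Lean on these libraries where they do the work, as an engineer would, in place of code of your own. Each camera call takes 0.05 s, during which the arm holds its last target.

TASK

Get the aluminium sheet blank ready for filing: push it back so that its long edge lies flat against the steel fence of the wooden ledge, and push it along the ledge towards the open dish until its end sticks out over the end of the ledge by about 30 mm, above the dish. Only push it with the fingertips, never lift or tip it; it must end lying flat, still against the fence. Leave the dish and everything else on the bench where it is.

Things in the scene. Friction and masses are not known exactly. Their poses are not given: they have to be found in the camera images.
- ledge: Dark hardwood ledge fixed on the bench: a block 150 mm in x, 280 mm in y (its length), its top 50 mm above the bench. Along its far edge (+x side) runs a dark steel fence as long as the ledge, 14 mm thick and standing 16 mm above the ledge top; the fence's inner face is at x = +61 mm in the ledge frame. The two ends, at y = +140 and y = -140 mm, and the near side are open (no lip). Origin: centre of the underside, on the bench.
- blank_mid (a point): Centre (half-way up) of the loose aluminium sheet blank with a small dark hole near each corner: 100 mm in x, 150 mm in y, 6 mm thick (z), about 0.17 to 0.34 kg, lying flat on the ledge some way off the fence and a little crooked. Its axes are parallel to the ledge's when it is square to the fence; it slides on the wood with ordinary friction.
- dish: Open round steel dish, 100 mm across, 30 mm high, loose on the bench just beyond one end of the ledge, either end. Origin: centre of the underside.
- tin: Closed round dark steel tin with a flat lid, 92 mm across, 38 mm high, loose on the bench beyond the other end of the ledge. Origin: centre of the underside. Leave alone.
- tape: Yellow tape measure, 35 x 62 x 58 mm high, loose on the bench beyond the fence. Origin: centre of the underside. Leave alone.
- offcut: Plywood offcut, 50 x 120 x 40 mm high, loose on the bench beyond the fence. Origin: centre of the underside. Leave alone.
- mallet: Rubber mallet lying on the bench, wooden handle 250 mm long towards its -x, head 95 mm long and 64 mm high. Origin: on the bench where the handle meets the head. Leave alone.
- screwdriver: Screwdriver with an orange handle lying on the bench along its x. Leave alone.
- drill: Yellow and black cordless drill standing on its battery, 200 mm high. Origin: centre of the underside. Leave alone.
Things that resemble listed ones, but are neither listed nor needed, are in the scene too. Of the things that look like the part that bears blank_mid, the largest one is meant. Leave any yellow look-alike of the dish alone.

How it is judged (in metres and radians):
At the end, for the whole second after the job is handed in: The blank lies flat on the ledge at rest, its end overhanging the ledge's end on the dish's side by 21 to 39 mm, its centre within 5 mm of its place against the fence, and square to the fence within 0.05 rad (((y of dish in the frame of ledge above 0 m and y of blank_mid in the frame of ledge between 0.086 and 0.104 m) or (y of dish in the frame of ledge below 0 m and y of blank_mid in the frame of ledge between -0.104 and -0.086 m)) and x of blank_mid in the frame of ledge between 0.006 and 0.016 m and angle between the y axis of blank_mid and the y axis of ledge, either way round below 0.05 rad and angle between blank_mid's own z axis and vertical below 0.03 rad and height (world z) of blank_mid between 0.05 and 0.056 m and linear speed of blank below 0.01 m/s); the robot touches nothing.
It fails at once if the blank is lifted: its centre rises more than 10 mm (height (world z) of blank_mid above 0.063 m).
It fails at once if the blank tips by more than 0.15 rad (angle between blank_mid's own z axis and vertical above 0.15 rad).
It fails at once if the dish, the tin or another bystander is moved more than 15 mm (distance of any of dish, tin, tape, offcut, mallet, screwdriver, drill from where it was at the start of the episode above 0.015 m).
It also fails if it takes over 58 s, if anything falls off the work surface, if the arm or the gripper's body presses on something with over 40 N, if the wrist force passes 120 N, or if a joint passes its speed limit or range.

## Working session

There is one attempt and no reset: what is moved stays moved. The work goes in short steps, Python scripts to look and compute and a tool call to move; the robot and the scene stay as the last step left them, time stands still between calls to the robot, and variables do not carry over. Pictures are saved under pics/ and viewed, and the job is handed in when it is done.

Besides the shell and the picture viewer there is one more tool, called after "Emit:" by a JSON object that holds its "api" and its "payload", one argument or row to a line. step_arm: Moves the arm, as the interface text tells. Its arguments: {"type":"object","properties":{"targets":{"type":"array"},"jaw":{"type":"number"}},"required":["targets"]}

```bash
mkdir -p pics; ls
python3 - <<'E'
from rig import *
import cv2
s=get_state();print(s)
for n in ["scene","top"]:
    cv2.imwrite(f"pics/{n}0.png",camera(n)); print(camera_info(n))
print(hold_point_z, camera_info("wrist"))
E
```

```text
pics
{'time': 0.0, 'joint_positions': array([-1.33399649e+00,  2.76604413e-01,  1.50612214e+00, -4.55916214e-06,
        1.36069694e+00, -1.20970598e-01]), 'joint_vel': array([ 0.0008313 , -0.00023775,  0.00032828,  0.00047134, -0.00080163,
       -0.00065561]), 'tau': array([ 8.20148871e-04, -4.04579723e+01, -2.37229174e+01,  6.97981264e-02,
        3.44592752e-02, -1.36274439e-04]), 'tool_pos': array([ 201.2322035, -538.0310143,  204.6037618]), 'ee_rot': array([[-9.36679628e-01, -4.33836963e-04,  3.50187215e-01],
       [-3.50187417e-01,  1.77870318e-03, -9.36677965e-01],
       [-2.16513587e-04, -9.99998324e-01, -1.81799928e-03]]), 'contact_force': array([ 0.4929887 , -0.18863984,  0.07687912]), 'moment': array([ 0.01288508, -0.00576086, -0.02445181]), 'width': 1.0001526242613252}
{'mtx': array([[474.67208832,   0.        , 284.46886215],
       [  0.        , 474.67208832, 211.31704559],
       [  0.        ,   0.        ,   1.        ]]), 'rvec': array([ 2.23170614,  1.09132218, -0.38710438]), 'tvec': array([-335.44166733, -286.87525578, 1608.49348544])}
{'mtx': array([[483.65059164,   0.        , 276.71711626],
       [  0.        , 483.65059164, 201.24785459],
       [  0.        ,   0.        ,   1.        ]]), 'rvec': array([ 2.13917109, -2.17184815,  0.15420454]), 'tvec': array([   2.51751051,  539.48221396, 1425.04019287])}
18.8 {'mtx': array([[325.1922621 ,   0.        , 285.05836288],
       [  0.        , 325.1922621 , 209.21750619],
       [  0.        ,   0.        ,   1.        ]]), 'hand_eye': array([[ 2.17450889e-03,  9.69259034e-01,  2.46032918e-01,
        -7.08874930e+01],
       [ 1.15741220e-03, -2.46035774e-01,  9.69260057e-01,
        -1.79037135e+02],
       [ 9.99996966e-01, -1.82290311e-03, -1.65683921e-03,
        -6.07247769e-02],
       [ 0.00000000e+00,  0.00000000e+00,  0.00000000e+00,
         1.00000000e+00]])}
```

View pics/top0.png

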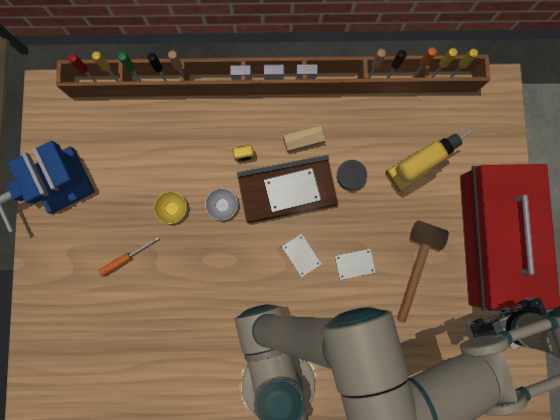

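View pics/scene0.png

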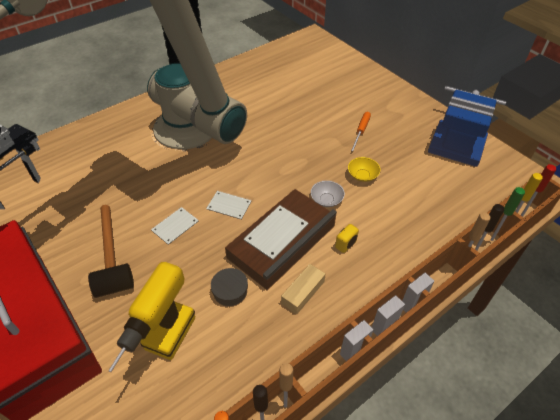

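```bash
cat > h.py <<'E'
import numpy as np,cv2
from rig import *
def backproj(cam,uv,z):
    i=camera_info(cam);R=cv2.Rodrigues(i['rvec'])[0];t=i['tvec']
    uv=np.atleast_2d(np.array(uv,float))
    d=np.c_[uv,np.ones(len(uv))]@np.linalg.inv(i['mtx']).T@R
    c=-R.T@t
    return c+d*((z-c[2])/d[:,2])[:,None]
def proj(cam,P):
    i=camera_info(cam)
    return cv2.projectPoints(np.array(P,float).reshape(-1,1,3),i['rvec'],i['tvec'],i['mtx'],None)[0].reshape(-1,2)
E
python3 - <<'E'
from h import *
zs=dict(ledge=50,blank_mid=56,dish=30,tin=38,tape=58,offcut=40,mallet=40,screwdriver=20,drill=100)
for n,z in zs.items():
    for r in regions_of("top",n)[:4]:
        m=r['region'].astype(np.uint8);c=max(cv2.findContours(m,0,2)[0],key=cv2.contourArea)
        rc=cv2.minAreaRect(c)
        print(n,round(r['p'],2),r['pixel'],m.sum(),backproj("top",r['pixel'],z).round(0)[0][:2],backproj("top",cv2.boxPoints(rc),z)[:,:2].round(0).tolist())
E
```

```text
ledge 0.66 [274.9, 179.3] 3183 [604.  -1.] [[628.0, 116.0], [679.0, -162.0], [522.0, -188.0], [472.0, 87.0]]
blank_mid 0.87 [300.8, 252.7] 887 [383. -74.] [[403.0, -16.0], [442.0, -79.0], [349.0, -136.0], [310.0, -74.0]]
blank_mid 0.86 [293.0, 190.8] 1577 [568. -55.] [[602.0, 32.0], [635.0, -114.0], [539.0, -135.0], [506.0, 11.0]]
blank_mid 0.82 [351.1, 264.8] 896 [ 346. -221.] [[374.0, -172.0], [393.0, -278.0], [322.0, -290.0], [303.0, -184.0]]
dish 0.87 [168.2, 205.3] 835 [533. 323.] [[574.0, 367.0], [573.0, 272.0], [478.0, 272.0], [480.0, 365.0]]
dish 0.59 [221.6, 203.7] 817 [535. 161.] [[534.0, 231.0], [602.0, 163.0], [533.0, 97.0], [466.0, 165.0]]
tin 0.91 [349.7, 176.8] 726 [ 611. -229.] [[664.0, -192.0], [662.0, -281.0], [573.0, -277.0], [574.0, -189.0]]
tape 0.67 [244.1, 149.7] 283 [695.  91.] [[707.0, 124.0], [706.0, 64.0], [660.0, 64.0], [661.0, 124.0]]
offcut 0.92 [304.3, 138.2] 761 [733. -93.] [[746.0, -25.0], [774.0, -144.0], [714.0, -157.0], [685.0, -38.0]]
mallet 0.83 [416.0, 247.3] 1532 [ 394. -419.] [[222.0, -280.0], [487.0, -428.0], [435.0, -526.0], [172.0, -376.0]]
screwdriver 0.9 [115.1, 266.5] 265 [352. 481.] [[341.0, 533.0], [396.0, 444.0], [375.0, 431.0], [321.0, 520.0]]
drill 0.97 [422.2, 158.5] 1797 [ 651. -433.] [[613.0, -318.0], [764.0, -567.0], [699.0, -602.0], [550.0, -353.0]]
```

Run:
```python
import cv2
a=cv2.imread("pics/top0.png")[140:235,195:385]
cv2.imwrite("pics/c1.png",cv2.resize(a,None,fx=4.2,fy=4.2,interpolation=cv2.INTER_CUBIC))
a=cv2.imread("pics/scene0.png")[175:300,205:365]
cv2.imwrite("pics/c2.png",cv2.resize(a,None,fx=4.5,fy=4.5,interpolation=cv2.INTER_CUBIC))
```

```text
(no output)
```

View pics/c1.png

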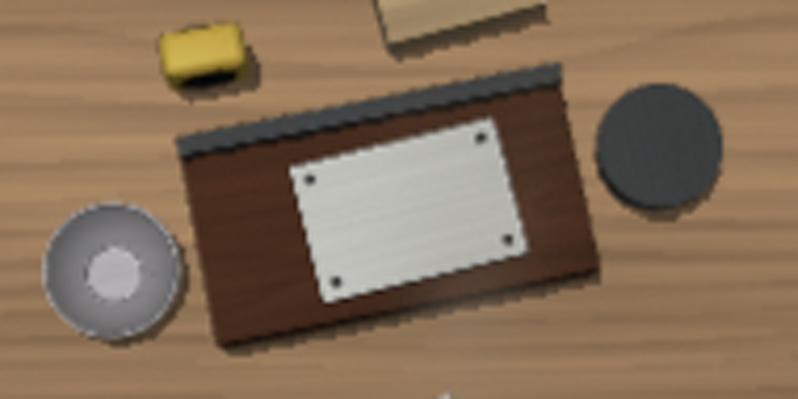

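View pics/c2.png

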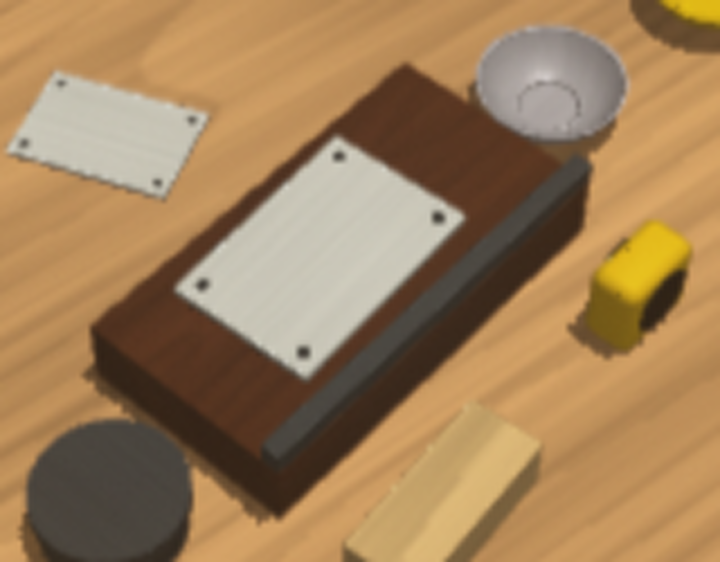

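The candidates for the blank in the top view are (301,253), (351,265) and (293,191). The one at (293,191) lies on the ledge, is visibly the largest and measures about 150x100, so it is the one meant. The grey dish is at (221,204), at the ledge's +y end, and the yellow bowl at (168,205) is the look-alike.

```bash
cat > fit.py <<'E'
from h import *
from scipy.optimize import least_squares
def fit(local,obs):  # obs: list of (cam, pixels, idx)
    def W(p):
        c,s=np.cos(p[2]),np.sin(p[2]); L=np.array(local,float)
        return np.c_[p[0]+c*L[:,0]-s*L[:,1],p[1]+s*L[:,0]+c*L[:,1],L[:,2]]
    f=lambda p:np.concatenate([(proj(c,W(p)[ix])-px).ravel() for c,px,ix in obs])
    r=least_squares(f,[570,-50,0.18]);return r.x,np.abs(r.fun).reshape(-1,2).round(2)
LEDGE=[(-75,140,50),(-75,-140,50),(75,140,66),(75,-140,66)]
BL=[(50,75,56),(50,-75,56),(-50,-75,56),(-50,75,56)]
E
python3 - <<'E'
from fit import *
cv=lambda a,o,s:np.array(o)+(np.array(a)+.5)/s-.5
t=lambda a:cv(a,(195,140),4.2); s=lambda a:cv(a,(205,175),4.5)
lt=t([(219,347),(598,271),(178,135),(561,63)]); ls=s([(405,65),(93,328),(590,160),(270,455)])
bt=t([(290,168),(493,118),(527,252),(324,302)]); bs=s([(465,215),(307,380),(175,290),(338,136)])
A=[0,1,2,3]
for nm,L,o1,o2 in(("ledge",LEDGE,lt,ls),("blank",BL,bt,bs)):
    print(nm,fit(L,[("top",o1,A)])); print(fit(L,[("scene",o2,A if nm=='blank' else A)])); print(fit(L,[("top",o1,A),("scene",o2,A)])[0])
l=fit(LEDGE,[("top",lt,A),("scene",ls,A)])[0];b=fit(BL,[("top",bt,A),("scene",bs,A)])[0]
c,s_=np.cos(l[2]),np.sin(l[2]);R=np.array([[c,-s_],[s_,c]])
print("blank in ledge",R.T@(b[:2]-l[:2]),b[2]-l[2])
print("dish",R.T@(np.array([533,161])-l[:2]))
E
```

```text
ledge (array([ 5.75626583e+02, -3.79342127e+01,  1.77303172e-01]), array([[0.71, 0.39],
       [1.04, 0.11],
       [0.47, 0.39],
       [0.15, 0.08]]))
(array([ 5.79165409e+02, -3.83804218e+01,  1.79835912e-01]), array([[0.19, 1.34],
       [1.7 , 0.73],
       [0.64, 0.76],
       [1.18, 0.85]]))
[ 5.77372197e+02 -3.79851952e+01  1.79031633e-01]
blank (array([ 5.71487316e+02, -5.14775331e+01,  2.28469096e-01]), array([[0.09, 0.13],
       [0.03, 0.02],
       [0.29, 0.01],
       [0.17, 0.14]]))
(array([ 5.75756833e+02, -5.24742151e+01,  2.36376912e-01]), array([[0.45, 0.23],
       [0.14, 0.19],
       [0.22, 0.13],
       [0.37, 0.09]]))
[ 5.73552154e+02 -5.17709511e+01  2.32964786e-01]
blank in ledge [ -6.21390921 -12.88515154] 0.053933153717343224
dish [ -8.22833824 203.7063923 ]
```

Emit:
{"api": "step_arm", "payload": {
  "targets": [
    [[0, 0, 0, 0.09], [0, 0, 0, 0.09], [-2.8, 0, -3, 0], [-2.8, 0, -3, 0], [-2.8, 0, -3, 0], [-2.8, 0, -3, 0], [-2.8, 0, -3, 0], [-2.8, 0, -3, 0], [-2.8, 0, -3, 0], [-2.8, 0, -3, 0], [-2.8, 0, -3, 0], [-2.8, 0, -3, 0]]
  ],
  "jaw": 8
}}

```text
time: 1.75
tool_pos: [424.6, -192.4, 205.8]
ee_rot: [[-0.984, 0.001, 0.177], [-0.177, -0.001, -0.984], [-0.001, -1.0, 0.001]]
contact_force: [0.9, -0.1, 0.2]
width: 0.852
```

Emit:
{"api": "step_arm", "payload": {
  "targets": [
    [[-2.65, 0, -2.8, 0], [-2.65, 0, -2.8, 0], [-2.65, 0, -2.8, 0], [-2.65, 0, -2.75, 0], [0, 2.5, 0, 0], [0, 2.5, 0, 0], [0, 2.5, 0, 0], [0, 2.0, 0, 0], [0, 0, 0, 0], [0, 0, 0, 0]]
  ]
}}

```text
time: 2.75
tool_pos: [508.7, -65.4, 110.7]
ee_rot: [[-0.984, -0.0, 0.177], [-0.177, -0.0, -0.984], [0.0, -1.0, 0.0]]
contact_force: [0.7, 0.6, 0.3]
width: 0.85
```

Run:
```python
from h import *
s=get_state();print(s['tool_pos'],s['contact_force'],s['width'],s['time'])
cv2.imwrite("pics/w1.png",camera("wrist"))
l=np.array([577.37,-37.985]);y=.179;R=np.array([[np.cos(y),-np.sin(y)],[np.sin(y),np.cos(y)]])
print(R.T@(s['tool_pos'][:2]-l))
```

```text
[508.71909033 -65.417944   110.73523563] [0.66719989 0.62549719 0.29066769] 0.8502875141047918 2.75
[-72.43833734 -14.77163157]
```

View pics/w1.png

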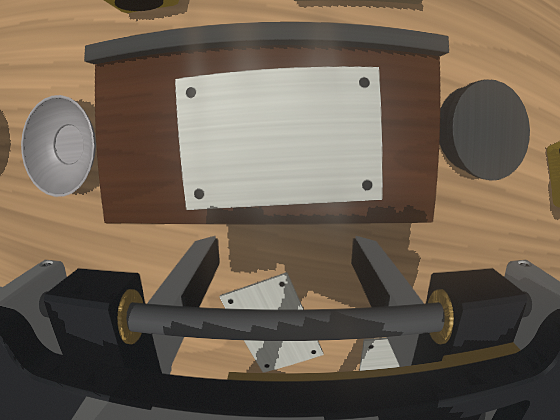

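The wrist view shows the blank's corners at (176,79), (379,67), (382,200) and (186,210), and the ledge's near corners at (104,222) and (433,221). I'll cross-check the fit against them.

```bash
cat >> fit.py <<'E'
def wrist(uv,z,s):
    i=camera_info("wrist");K=i['mtx'];H=i['hand_eye']
    uv=np.atleast_2d(np.array(uv,float));p=(uv-K[:2,2])/K[0,0]
    th=np.hypot(p[:,0],p[:,1]);d=np.c_[p/th[:,None]*np.sin(th)[:,None],np.cos(th)]
    D=d@H[:3,:3].T@s['ee_rot'].T; o=s['ee_rot']@H[:3,3]+s['tool_pos']
    z=np.broadcast_to(z,len(D));return o+D*((z-o[2])/D[:,2])[:,None]
LP=np.array([577.37,-37.985]);yw=.179
RL=np.array([[np.cos(yw),-np.sin(yw)],[np.sin(yw),np.cos(yw)]])
toL=lambda P:(np.atleast_2d(P)[:,:2]-LP)@RL
E
python3 - <<'E'
from fit import *
s=get_state()
print(toL(wrist([(176,79),(379,67),(382,200),(186,210)],56,s)).round(1).tolist())
print(toL(wrist([(104,222),(433,221)],50,s)).round(1).tolist())
print("fence inner top", toL(wrist([(95,63),(440,53),(270,37)],[66,66,66],s)).round(1).tolist())
E
```

```text
[[38.9, 65.4], [46.6, -83.8], [-53.4, -88.5], [-60.8, 61.4]]
[[-72.8, 141.6], [-72.4, -137.3]]
fence inner top [[58.7, 131.2], [60.8, -129.6], [64.0, -4.8]]
```

Emit:
{"api": "step_arm", "payload": {
  "targets": [
    [[0, 2, 0, 0], [0, 2, 0, 0], [0, 1.4, 0, 0], [0, 0, 0, 0], [0, 0.1, 0, 0], [0, 0.1, 0, 0], [0, 0, 0, 0]]
  ]
}}

```text
time: 3.5
tool_pos: [509.3, -65.6, 55.4]
ee_rot: [[-0.984, 0.002, 0.177], [-0.177, -0.001, -0.984], [-0.002, -1.0, 0.001]]
contact_force: [0.3, 0.2, 0.4]
width: 0.849
```

Emit:
{"api": "step_arm", "payload": {
  "targets": [
    [[0, 0.1, 0, 0], [0, 0.1, 0, 0], [0, 0, 0, 0], [0, 0, 0, 0]]
  ]
}}

```text
time: 3.9
tool_pos: [508.5, -65.4, 52.4]
ee_rot: [[-0.984, -0.0, 0.177], [-0.177, -0.0, -0.984], [0.0, -1.0, 0.0]]
contact_force: [0.1, -0.8, -0.2]
width: 0.851
```

Emit:
{"api": "step_arm", "payload": {
  "targets": [
    [[0, 0.1, 0, 0], [0, 0, 0, 0], [0, 0, 0, 0]]
  ]
}}

```text
time: 4.2
tool_pos: [508.5, -65.3, 51.4]
ee_rot: [[-0.984, -0.0, 0.177], [-0.177, -0.0, -0.984], [0.0, -1.0, 0.0]]
contact_force: [-0.7, -0.0, -0.2]
width: 0.854
```

Emit:
{"api": "step_arm", "payload": {
  "targets": [
    [[0, 0.1, 0, 0], [0, 0, 0, 0], [0, 0, 0, 0]]
  ]
}}

```text
time: 4.5
tool_pos: [508.5, -65.3, 50.4]
ee_rot: [[-0.984, -0.0, 0.177], [-0.177, -0.0, -0.984], [0.0, -1.0, 0.0]]
contact_force: [0.2, -0.6, -0.5]
width: 0.85
```

Emit:
{"api": "step_arm", "payload": {
  "targets": [
    [[0, -0.15, 0, 0], [-0.3, 0, 0, 0], [-0.3, 0, 0, 0], [-0.3, 0, 0, 0], [-0.3, 0, 0, 0], [-0.3, 0, 0, 0], [-0.3, 0, 0, 0], [-0.2, 0, 0, 0], [0, 0, 0, 0]]
  ]
}}

```text
time: 5.4
tool_pos: [529.0, -61.9, 51.9]
ee_rot: [[-0.984, 0.001, 0.177], [-0.177, -0.0, -0.984], [-0.001, -1.0, 0.0]]
contact_force: [0.1, 0.2, -0.6]
width: 0.851
```

Run:
```python
from fit import *
s=get_state();print(s['tool_pos'],toL(s['tool_pos']),s['contact_force'],s['time'])
cv2.imwrite("pics/w2.png",camera("wrist"))
```

```text
[528.99035693 -61.88459025  51.94767153] [[-51.86186213 -14.90394357]] [ 0.14942909  0.24495078 -0.62966386] 5.4
```

View pics/w2.png

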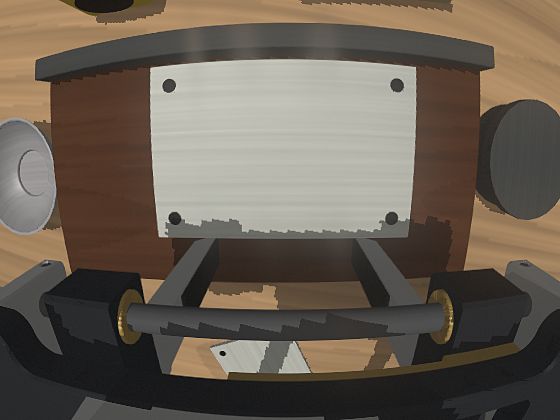

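The blank is now nearly square, with a small gap left to the fence. I'll keep pushing gently until the force rises.

Emit:
{"api": "step_arm", "payload": {
  "targets": [
    [[-0.1, 0, 0, 0], [-0.1, 0, 0, 0], [-0.1, 0, 0, 0], [-0.1, 0, 0, 0], [0, 0, 0, 0]]
  ]
}}

```text
time: 5.95
tool_pos: [532.2, -61.1, 52.0]
ee_rot: [[-0.984, 0.0, 0.177], [-0.177, -0.0, -0.984], [-0.0, -1.0, 0.0]]
contact_force: [-1.5, -0.4, 1.3]
width: 0.853
```

Emit:
{"api": "step_arm", "payload": {
  "targets": [
    [[-0.1, 0, 0, 0], [0, 0, 0, 0], [0, 0, 0, 0]]
  ]
}}

```text
time: 6.25
tool_pos: [532.7, -61.0, 51.9]
ee_rot: [[-0.984, -0.001, 0.177], [-0.177, -0.0, -0.984], [0.001, -1.0, -0.0]]
contact_force: [-3.0, -0.1, 2.8]
width: 0.847
```

Emit:
{"api": "step_arm", "payload": {
  "targets": [
    [[-0.1, 0, 0, 0], [0, 0, 0, 0], [0, 0, 0, 0]]
  ]
}}

```text
time: 6.55
tool_pos: [532.8, -60.9, 51.9]
ee_rot: [[-0.984, -0.003, 0.177], [-0.177, -0.0, -0.984], [0.003, -1.0, -0.0]]
contact_force: [-5.7, -0.8, 2.8]
width: 0.854
```

Emit:
{"api": "step_arm", "payload": {
  "targets": [
    [[0.6, 0, 0, 0], [1, 0, 0, 0], [0, -2, 0, 0], [0, -3, 0, 0], [0, -2, 0, 0], [0, 0, 0, 0]]
  ]
}}

```text
time: 7.15
tool_pos: [520.8, -64.1, 124.8]
ee_rot: [[-0.984, 0.008, 0.177], [-0.177, -0.002, -0.984], [-0.007, -1.0, 0.003]]
contact_force: [0.1, -0.3, -0.5]
width: 0.85
```

Run:
```python
from fit import *
s=get_state();print(s['joint_positions'],s['tool_pos'],toL(s['tool_pos']),s['contact_force'],s['time'])
cv2.imwrite("pics/w3.png",camera("wrist"))
```

```text
[-2.55519565e-01  2.56391421e-01  1.74548793e+00  4.85052255e-04
  1.13190674e+00  1.13754062e+00] [520.76892584 -64.13429333 124.75994103] [[-60.35248291 -15.65391145]] [ 0.06588492 -0.28802873 -0.49823901] 7.15
```

View pics/w3.png

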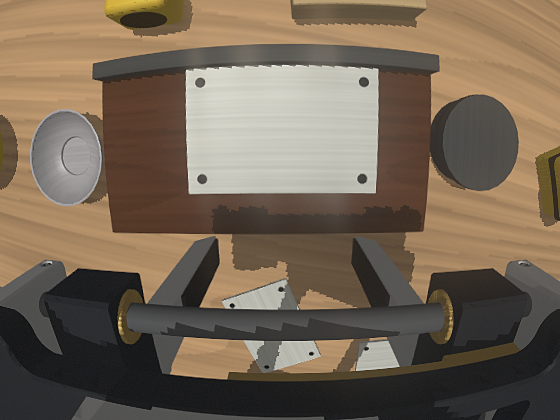

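Emit:
{"api": "step_arm", "payload": {
  "targets": [
    [[0, 0, 0, -0.131], [0, 0, 0, -0.131], [0, 0, 0, -0.131], [0, 0, 0, -0.131], [0, 0, 0, -0.131], [0, 0, 0, -0.131], [0, 0, 0, -0.131], [0, 0, 0, -0.131], [0, 0, 0, -0.131], [0, 0, 0, -0.131], [0, 0, 0, -0.131], [0, 0, 0, -0.131]]
  ],
  "jaw": 5
}}

```text
time: 8.4
tool_pos: [517.3, -63.2, 120.1]
ee_rot: [[0.183, -0.002, 0.983], [-0.983, 0.001, 0.183], [-0.001, -1.0, -0.002]]
contact_force: [0.2, -0.3, -0.3]
width: 0.536
```

Run:
```python
from fit import *
s=get_state();print(s['joint_positions'],s['tool_pos'],toL(s['tool_pos']),s['ee_rot'].round(3).tolist(),s['time'])
```

```text
[-2.55392763e-01  2.61290730e-01  1.75145199e+00  2.45857986e-04
  1.13141165e+00 -4.39772754e-01] [517.27883063 -63.24226357 120.09145611] [[-63.62799218 -14.1547381 ]] [[0.183, -0.002, 0.983], [-0.983, 0.001, 0.183], [-0.001, -1.0, -0.002]] 8.4
```

Emit:
{"api": "step_arm", "payload": {
  "targets": [
    [[2.45, 0, 1.8, 0], [2.45, 0, 1.8, 0], [2.45, 0, 1.8, 0], [2.45, 0, 1.8, 0], [0, 2, 0, 0], [0, 2, 0, 0], [0, 0, 0, 0], [0, 0, 0, 0]]
  ]
}}

```text
time: 9.2
tool_pos: [605.8, -146.8, 80.6]
ee_rot: [[0.178, -0.002, 0.984], [-0.984, 0.001, 0.178], [-0.001, -1.0, -0.002]]
contact_force: [-1.1, -0.0, 0.0]
width: 0.53
```

Run:
```python
from fit import *
s=get_state();print(s['tool_pos'],toL(s['tool_pos']),s['time'])
cv2.imwrite("pics/w4.png",camera("wrist"))
```

```text
[ 605.76621074 -146.84811454   80.60942467] [[   8.55989969 -112.1795463 ]] 9.2
```

View pics/w4.png

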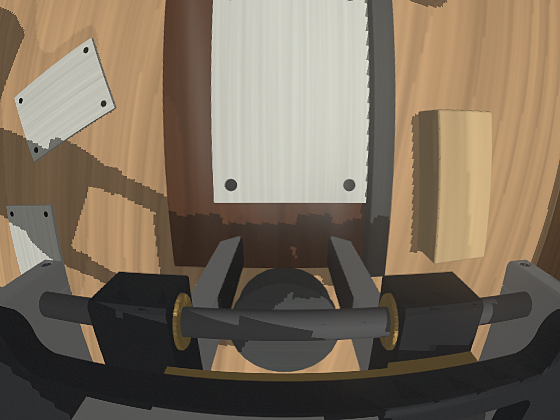

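Run:
```python
from fit import *
s=get_state()
print(toL(wrist([(214,203),(366,203)],56,s)), toL(wrist([(177,266)],50,s)))
```

```text
[[-37.86112196 -88.75625512]
 [ 62.22498033 -88.93721921]] [[ -70.80891183 -137.51063979]]
```

Emit:
{"api": "step_arm", "payload": {
  "targets": [
    [[0, 1.5, 0, 0], [0, 1.3, 0, 0], [0, 0, 0, 0], [0, 0, 0, 0]]
  ]
}}

```text
time: 9.65
tool_pos: [606.7, -147.1, 54.1]
ee_rot: [[0.178, 0.0, 0.984], [-0.984, -0.0, 0.178], [0.0, -1.0, 0.0]]
contact_force: [-0.7, -1.3, 0.2]
width: 0.538
```

Emit:
{"api": "step_arm", "payload": {
  "targets": [
    [[0, 0.2, 0, 0], [-0.6, 0, 0, 0], [-0.6, 0, 0, 0], [-0.6, 0, 0, 0], [-0.6, 0, 0, 0], [-0.6, 0, 0, 0], [-0.6, 0, 0, 0], [-0.6, 0, 0, 0], [-0.6, 0, 0, 0], [-0.6, 0, 0, 0], [0, 0, 0, 0]]
  ]
}}

```text
time: 10.75
tool_pos: [596.7, -92.8, 52.0]
ee_rot: [[0.178, -0.0, 0.984], [-0.984, 0.001, 0.178], [-0.001, -1.0, -0.0]]
contact_force: [0.2, -0.4, 0.4]
width: 0.532
```

Run:
```python
from fit import *
s=get_state();print(s['tool_pos'],toL(s['tool_pos']),s['time'])
cv2.imwrite("pics/w5.png",camera("wrist"))
```

```text
[596.7107782  -92.75566046  51.95732186] [[  9.28007838 -57.33908871]] 10.75
```

View pics/w5.png

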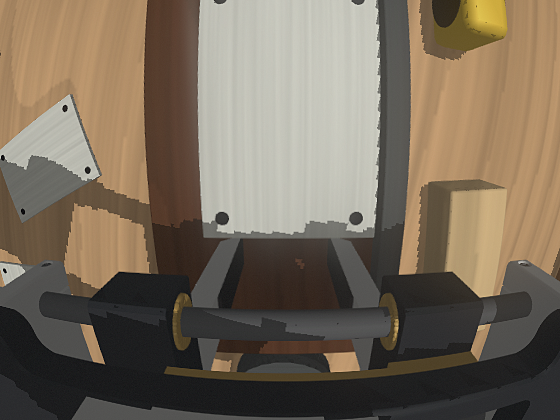

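The push is going straight and the blank is still along the fence.

Emit:
{"api": "step_arm", "payload": {
  "targets": [
    [[-0.6, 0, 0, 0], [-0.6, 0, 0, 0], [-0.6, 0, 0, 0], [-0.6, 0, 0, 0], [-0.6, 0, 0, 0], [-0.6, 0, 0, 0], [-0.6, 0, 0, 0], [-0.6, 0, 0, 0], [-0.6, 0, 0, 0], [-0.4, 0, 0, 0], [0, 0, 0, 0]]
  ]
}}

```text
time: 11.9
tool_pos: [586.6, -36.1, 52.0]
ee_rot: [[0.178, 0.0, 0.984], [-0.984, 0.001, 0.178], [-0.001, -1.0, 0.0]]
contact_force: [-0.3, -0.8, -0.8]
width: 0.531
```

Run:
```python
from fit import *
s=get_state();print(s['tool_pos'],toL(s['tool_pos']),s['time'])
for n in("top","scene"):cv2.imwrite(f"pics/{n}6.png",camera(n))
a=cv2.imread("pics/top6.png")[140:235,195:385]
b=cv2.imread("pics/scene6.png")[175:300,205:365]
cv2.imwrite("pics/c3.png",np.vstack([cv2.resize(a,(600,300),interpolation=2),cv2.resize(b,(384,300),interpolation=2)[:, :384].copy() if 0 else cv2.copyMakeBorder(cv2.resize(b,(384,300),interpolation=2),0,0,0,216,0)]))
```

```text
[586.58326115 -36.08114098  52.04743841] [[9.40502759 0.23305862]] 11.9
```

View pics/c3.png

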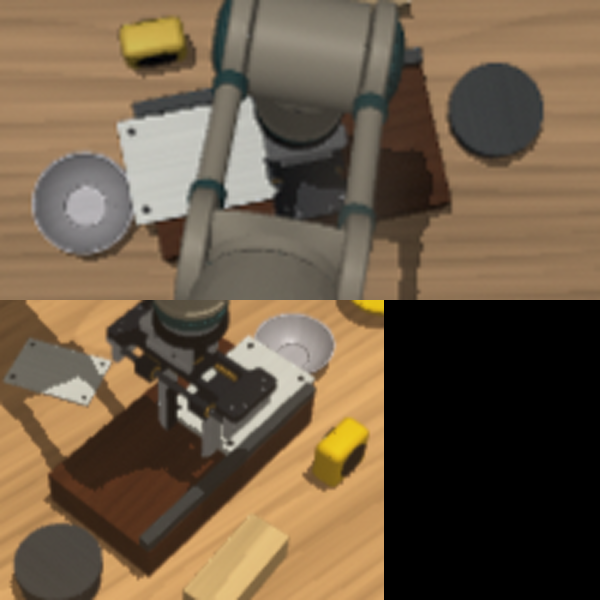

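Emit:
{"api": "step_arm", "payload": {
  "targets": [
    [[-0.5, 0, 0, 0], [-0.4, 0, 0, 0], [-0.2, 0, 0, 0], [0, 0, 0, 0], [0, 0, 0, 0]]
  ]
}}

```text
time: 12.5
tool_pos: [584.7, -25.8, 52.0]
ee_rot: [[0.178, -0.0, 0.984], [-0.984, 0.0, 0.178], [-0.0, -1.0, 0.0]]
contact_force: [0.1, -0.1, -0.7]
width: 0.53
```

Emit:
{"api": "step_arm", "payload": {
  "targets": [
    [[0.8, 0, 0, 0], [1.2, 0, 0, 0], [0, -2, 0, 0], [0, -2, 0, 0], [0, -2, 0, 0], [0, 0, 0, 0]]
  ]
}}

```text
time: 13.1
tool_pos: [590.6, -47.3, 114.6]
ee_rot: [[0.177, 0.006, 0.984], [-0.984, -0.001, 0.177], [0.002, -1.0, 0.006]]
contact_force: [1.2, -0.4, 0.5]
width: 0.533
```

Run:
```python
from fit import *
s=get_state();print(s['tool_pos'],toL(s['tool_pos']),s['time'])
cv2.imwrite("pics/w7.png",camera("wrist"))
```

```text
[590.64325895 -47.29013959 114.60708378] [[ 11.40444234 -11.5197101 ]] 13.1
```

View pics/w7.png

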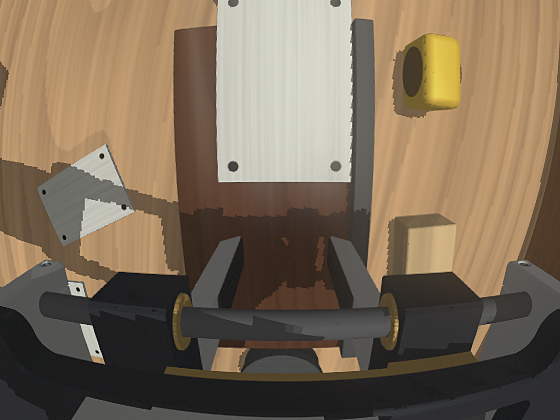

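Emit:
{"api": "step_arm", "payload": {
  "targets": [
    [[-2.4, 0, -2.2, 0], [-2.4, 0, -2.2, 0], [-2.4, 0, -2.2, 0], [-2.4, 0, -2.2, 0], [0, 0, 0, 0]]
  ],
  "jaw": 6
}}

```text
time: 13.65
tool_pos: [479.4, 34.7, 110.3]
ee_rot: [[0.18, -0.007, 0.984], [-0.984, 0.001, 0.18], [-0.002, -1.0, -0.006]]
contact_force: [0.8, -1.5, 0.3]
width: 0.638
```

Emit:
{"api": "step_arm", "payload": {
  "targets": [
    [[0, 0, 0, 0.131], [0, 0, 0, 0.131], [0, 0, 0, 0.131], [0, 0, 0, 0.131], [0, 0, 0, 0.131], [0, 0, 0, 0.131], [0, 0, 0, 0.131], [0, 0, 0, 0.131], [0, 0, 0, 0.131], [0, 0, 0, 0.131], [0, 0, 0, 0.131], [0, 0, 0, 0.131]]
  ]
}}

```text
time: 14.85
tool_pos: [485.1, 32.1, 110.9]
ee_rot: [[-0.985, -0.001, 0.171], [-0.171, -0.0, -0.985], [0.001, -1.0, 0.0]]
contact_force: [-0.6, -0.1, 0.8]
width: 0.639
```

Emit:
{"api": "step_arm", "payload": {
  "targets": [
    [[0, 0, 0, 0], [0, 0, 0, 0]]
  ]
}}

```text
time: 15.05
tool_pos: [484.8, 32.5, 111.3]
ee_rot: [[-0.984, -0.001, 0.179], [-0.179, -0.0, -0.984], [0.001, -1.0, 0.0]]
contact_force: [-0.7, -0.5, 0.0]
width: 0.639
```

Run:
```python
from fit import *
s=get_state();print(s['tool_pos'],toL(s['tool_pos']),s['ee_rot'].round(3).tolist(),s['time'])
cv2.imwrite("pics/w8.png",camera("wrist"))
```

```text
[484.79660696  32.46464305 111.26669495] [[-78.55102488  85.80630393]] [[-0.984, -0.001, 0.179], [-0.179, -0.0, -0.984], [0.001, -1.0, 0.0]] 15.05
```

View pics/w8.png

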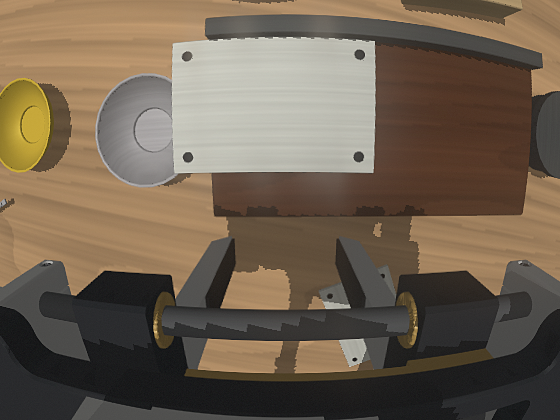

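The view shows the blank's corners at about (172,43), (375,41), (373,173) and (175,173), and the ledge's near corner at (215,216).

Run:
```python
from fit import *
s=get_state()
print(toL(wrist([(172,43),(375,41),(373,173),(175,173)],56,s)).round(1).tolist())
print(toL(wrist([(214,216),(522,214)],50,s)).round(1).tolist(), toL(wrist([(206,37)],66,s)).round(1).tolist())
a=cv2.imread("pics/w8.png")[0:240,150:400];cv2.imwrite("pics/c4.png",cv2.resize(a,None,fx=2.5,fy=2.5,interpolation=2))
```

```text
[[60.5, 170.3], [59.9, 20.2], [-39.5, 20.9], [-39.0, 169.4]]
[[-74.2, 141.7], [-73.7, -135.9]] [[59.6, 141.4]]
```

View pics/c4.png

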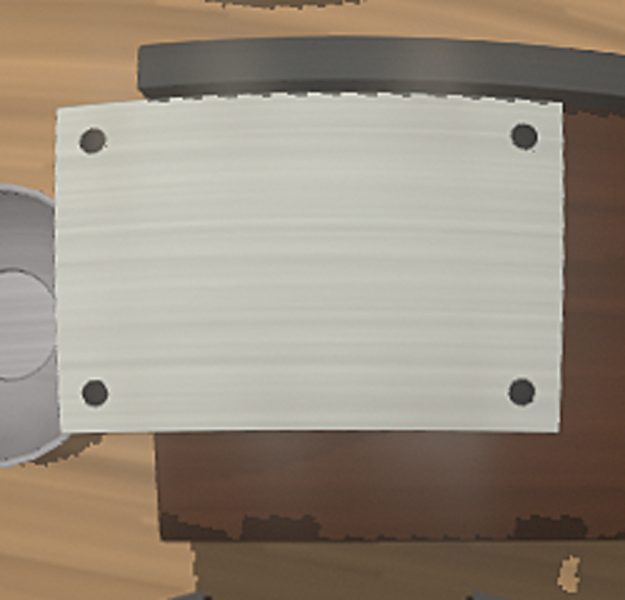

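Emit:
{"api": "step_arm", "payload": {
  "targets": [
    [[0, 2, 0, 0], [0, 2, 0, 0], [0, 1.9, 0, 0], [-0.6, 0, 0, 0], [-0.6, 0, 0, 0], [-0.6, 0, 0, 0], [-0.5, 0, 0, 0], [-0.3, 0, 0, 0], [-0.2, 0, 0, 0], [0, 0, 0, 0], [0, 0, 0, 0]]
  ]
}}

```text
time: 16.2
tool_pos: [512.0, 37.9, 53.0]
ee_rot: [[-0.984, -0.0, 0.177], [-0.177, -0.0, -0.984], [0.0, -1.0, 0.0]]
contact_force: [0.0, -0.8, -0.0]
width: 0.639
```

Emit:
{"api": "step_arm", "payload": {
  "targets": [
    [[-0.1, 0, 0, 0], [-0.1, 0, 0, 0], [0, 0, 0, 0], [0, 0, 0, 0]]
  ]
}}

```text
time: 16.6
tool_pos: [514.1, 38.3, 52.9]
ee_rot: [[-0.984, -0.0, 0.177], [-0.177, -0.0, -0.984], [0.0, -1.0, 0.0]]
contact_force: [-0.4, 0.7, -0.5]
width: 0.64
```

Emit:
{"api": "step_arm", "payload": {
  "targets": [
    [[-0.1, 0, 0, 0], [0, 0, 0, 0], [0, 0, 0, 0]]
  ]
}}

```text
time: 16.9
tool_pos: [514.5, 38.4, 52.8]
ee_rot: [[-0.984, -0.001, 0.177], [-0.177, -0.0, -0.984], [0.001, -1.0, -0.0]]
contact_force: [-1.6, -0.5, 0.6]
width: 0.64
```

Emit:
{"api": "step_arm", "payload": {
  "targets": [
    [[-0.1, 0, 0, 0], [0, 0, 0, 0], [0, 0, 0, 0]]
  ]
}}

```text
time: 17.2
tool_pos: [514.6, 38.4, 52.8]
ee_rot: [[-0.984, -0.003, 0.177], [-0.177, -0.0, -0.984], [0.003, -1.0, -0.0]]
contact_force: [-5.1, -1.2, 4.0]
width: 0.637
```

Emit:
{"api": "step_arm", "payload": {
  "targets": [
    [[0.5, 0, 0, 0], [1, 0, 0, 0], [2, 0, 0, 0], [0, -2, 0, 0], [0, -3, 0, 0], [2, -3, 2, 0], [3, -2, 3, 0], [3, 0, 3, 0], [3, 0, 3, 0], [3, 0, 3, 0], [0, 0, 0, 0]]
  ]
}}

```text
time: 18.3
tool_pos: [366.5, -133.4, 153.2]
ee_rot: [[-0.985, 0.001, 0.171], [-0.171, -0.003, -0.985], [-0.0, -1.0, 0.003]]
contact_force: [0.5, -0.4, -0.1]
width: 0.639
```

Run:
```python
from fit import *
s=get_state();print(s['tool_pos'],s['contact_force'],s['time'])
for n in("top","scene","wrist"):cv2.imwrite(f"pics/{n}9.png",camera(n))
a=cv2.imread("pics/top9.png")[140:235,195:385];cv2.imwrite("pics/c5.png",cv2.resize(a,None,fx=4.2,fy=4.2,interpolation=cv2.INTER_CUBIC))
zs=dict(dish=30,tin=38,tape=58,offcut=40)
for n,z in zs.items():
    for r in regions_of("top",n)[:2]: print(n,round(r['p'],2),r['pixel'],backproj("top",r['pixel'],z).round(0)[0][:2])
```

```text
[ 366.48269587 -133.40071271  153.1869386 ] [ 0.47025833 -0.44470773 -0.14421528] 18.3
dish 0.96 [216.1, 205.4] [530. 178.]
dish 0.57 [167.0, 207.1] [527. 326.]
tin 0.97 [351.5, 175.0] [ 617. -235.]
tape 0.85 [243.9, 148.8] [698.  91.]
tape 0.23 [304.8, 139.5] [724. -94.]
offcut 0.59 [301.5, 138.0] [734. -85.]
```

View pics/c5.png

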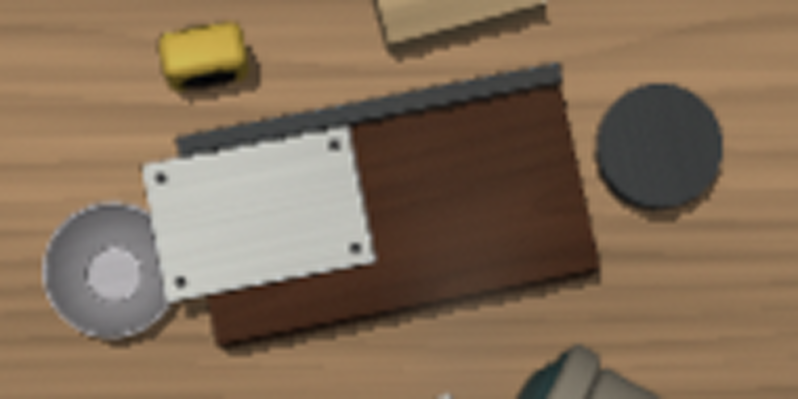

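View pics/scene9.png

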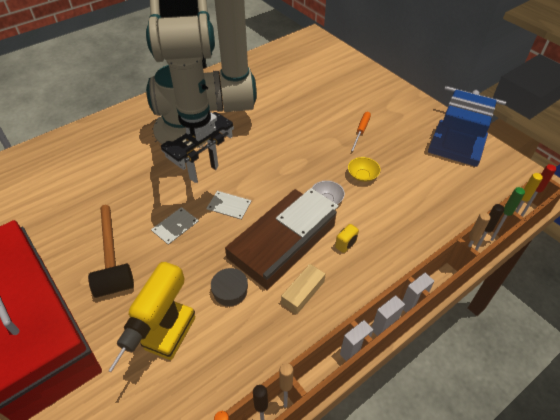

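The dish, tin and tape sit at the same crop pixels as before. The dish centroid only shifted because the blank now partly hides it. The blank's corners in the crop are (143,167), (350,125), (375,261) and (167,302).

Run:
```python
from fit import *
t=lambda a:np.array((195,140))+(np.array(a)+.5)/4.2-.5
A=[0,1,2,3]
b=fit(BL,[("top",t([(143,167),(350,125),(375,261),(167,302)]),A)])
l=fit(LEDGE,[("top",t([(219,347),(598,271),(178,135),(561,63)]),A)])[0]
c,s=np.cos(l[2]),np.sin(l[2]);print(b,np.array([[c,s],[-s,c]])@(b[0][:2]-l[:2]),b[0][2]-l[2])
a=cv2.imread("pics/top0.png").astype(int);d=cv2.imread("pics/top9.png").astype(int)
m=(abs(a-d).max(2)>25).astype(np.uint8)
print([tuple(x) for x in cv2.connectedComponentsWithStats(m)[2] if x[4]>15])
```

```text
(array([5.70319631e+02, 5.51695432e+01, 1.79583696e-01]), array([[0.14, 0.35],
       [0.33, 0.18],
       [0.23, 0.14],
       [0.24, 0.04]])) [11.19748288 92.58017871] 0.002280523372582499
[(np.int32(0), np.int32(0), np.int32(560), np.int32(420), np.int32(198091)), (np.int32(228), np.int32(168), np.int32(93), np.int32(48), np.int32(2695)), (np.int32(136), np.int32(222), np.int32(424), np.int32(198), np.int32(33961)), (np.int32(363), np.int32(375), np.int32(18), np.int32(8), np.int32(86)), (np.int32(549), np.int32(379), np.int32(11), np.int32(8), np.int32(55)), (np.int32(364), np.int32(401), np.int32(34), np.int32(19), np.int32(272))]
```

```bash
python3 -c "
from rig import *
print(close_job())"
```

```text
the job is handed in; nothing more can be done
None
```

The blank now lies against the steel fence with its end about 28 mm out over the grey dish, and the job is handed in at about 18.5 s of the 58 s allowed. `close_job` gives no verdict, so this rests on my own measurements.

I pushed the blank square against the fence with two open fingertips. I then pushed it about 105 mm along the ledge, pressed it once more against the fence at about 5 N, and withdrew the arm.

| Check (final top view, ledge frame) | Measured | Allowed |
|---|---|---|
| Blank centre x | 11.2 mm | 6 to 16 mm |
| Blank centre y | 92.6 mm | 86 to 104 mm |
| Angle to the fence | 0.002 rad | below 0.05 rad |

- **Second reading:** the wrist camera, read just before the last press, gave x of about 10.5 mm and y of about 95 mm. That is roughly 2 mm from the top view and within calibration error.
- **Flatness:** I did not measure the blank's tilt or height separately. It looks flat in the pictures.
- **Other things on the bench:** the start and end top views match at the dish, tin, tape, offcut and drill. The screwdriver and mallet fall inside the area changed by the arm and its shadow, so that comparison does not cover them. In the scene view they look unmoved.
- **Dish reading:** the detector put the dish 17 mm off its first reading, because the blank now partly hides it. Its outline in the picture did not move.

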